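Clear the finishing machine's guard, shut it and switch on to slow

ROBOT

A 6-joint arm with a two-finger parallel gripper is mounted at the origin on the work surface. World frame = base frame: x ahead of the robot, y to its left, z up, the work surface at z = 0. Lengths are in m, angles in rad, forces in N, time in s.
With the tool pointing down it reaches from about 0.35 to 0.85 m from the base axis. Payload 8.1 kg.
Tool frame: the origin (TCP) lies at the very end of the fingers, on their centre line; the grasp point (between the pads) lies 19 mm behind it; z points along the fingers, y is the line along which they close (so a half turn about z gives the same grasp; the last joint's range is limited). The gripper opens to 93 mm and grips with 3 to 60 N. Pads are 15 mm wide; open, the fingers measure 128 mm over their backs; the gripper's body (75 mm by 188 mm) begins 65 mm behind the grasp point.
Start: joints at [-1.331, 0.13, 1.488, -0, 1.523, -0.085], TCP at [0.191, -0.569, 0.219] pointing down, gripper open.
Joint ranges: [-2.96, 2.96], [-0.89, 2.26], [0.02, 2.5], [-1.34, 4.48], [0, 2.73], [-2.66, 2.66]. Speed limits (rad/s): [2.39, 2.39, 2.79, 3.14, 3.14, 3.14].

INTERFACE

Orientations are given as a rotation vector (axis times angle).
In Python, from plant import robot, imaging gives the robot as it stands.
- The arm moves only by the tool jog_arm, never from a script. Its argument "rows" is a list of rows, each a list of 2 entries, a list of its own where there are three numbers: the shift along the tool's x, y, z each as a share of 0.2 m, from -1 to 1, then the turn, a rotation vector about the tool's x, y, z each as a share of pi/2 rad, from -1 to 1. A call has 1 to 5 rows; each row is the pose to reach, as a shift and turn from the pose commanded when the call began, along the tool's axes at that moment; what a row does not reach only later rows make up. A row lasts 1/10 s, in which the tool goes at most 50 mm and 8.59 degrees, less where a joint would pass 70% of its speed; a pose out of reach is approached as far as the arm can. A call with a number of a shift or a turn outside -1 to 1 is refused whole. A call with a gripper value outside its range is refused whole. "hand" is the closure, from -1 (fully open) to 1 (shut), set as the call begins (left out, the last holds). The fingers move at their own pace and stop on an object; "squeeze" is the grip in N (left out, the last holds). Time passes only in rows, so rows that repeat a pose let the fingers close. It gives the time, the measured TCP pose, the force, the opening and the grip force at its end, in the units of the state.
- robot.read_state(): the state, without advancing time (a new reading comes with each control period).
- imaging.read_camera(name): name is "scene" or "top" or "wrist"; returns a dict with "frame" (420x560x3 uint8, red, green, blue), "vertical_fov" (degrees; the focal length in pixels is half the picture's height over the tangent of half this angle, whatever the lens; pixels are square), "cx", "cy" (the principal point, pixels), "k1" (the pictures are not rectified: a ray, as slopes to the right and down, at radius r is drawn at 1 + k1 r^2 times it, then the intrinsics apply), "R" (3x3) and "t" (3): a world point X has camera coordinates R X + t. Camera axes: x right, y down, z forward; pixel columns grow to the right and rows downward; lengths in m; the calibration is good to about 2 mm. A picture is of the moment at which its call begins. There is no depth.
- robot.close_job(): hands the job in; it is judged then, once.
The state is a dict: "t": time; "q": joint angles; "dq": joint speeds; "joint_torque": joint torques, N m; "tool_pos": TCP position; "orientation": TCP orientation; "force": force on the tool from outside, world axes, zero at the start; "wrist_torque": the same for the moment, N m; "opening": finger opening in m; "gripper_force": force on a finger pad.
Only numpy, scipy, OpenCV 4.12 (cv2) and the standard library are available. Lean on these libraries where they do the work, as an engineer would, in place of code of your own. Each camera call takes 0.05 s, during which the arm holds its last target. There are 200 camera calls.

TASK

Someone left a rasp lying through the opening of the finishing machine's dust hood: draw it out and leave it lying flat on the bench in front of the hood, wholly clear of the guard. Then lower the sliding guard by its top bar until it is fully shut, and only then turn the lever of the switch box one click clockwise from off to slow, never on into fast. Do not disturb the glue bottle, the tin or the heel block.

Things in the scene. Friction and masses are not known exactly. Their poses are not given: they have to be found in the camera images.
- hood: Grey sheet-metal dust hood fixed to the bench, 300 mm wide (its y), 220 deep (its x), 165 high, wheels inside. Origin on the bench under its middle, z up. Its open front faces its own -x and has no sill. The guard slides in two aluminium channels, 255 mm high, 292 mm apart inside, at x = -0.115 in this frame; the guard's front face is at x = -0.121.
- sash (a joint): Height (m) of the sliding guard above fully shut (0 = down at the bench; at most 0.13). A clear steel-framed panel 276 mm wide, 153 high, 12 thick; it stays where it is left, and 3 to 6 N on top of its bar moves it down. Anything over 6 mm high lying under it keeps it from shutting.
- sash_grip (a point): Middle of the top face of the guard's wooden handle bar, which is 120 mm long along the hood's y, 22 deep, 22 high and stands on two stubs on the guard's top edge. 189 mm above the bench when shut, higher by the joint value when raised. Axes as the hood's.
- rasp: Loose rasp, 210 mm long, 0.2 kg, lying flat on the bench along its own x; origin under its middle, z up. Wooden handle from x = -0.105 to -0.015, 24 mm wide, 20 high; ferrule; flat steel blade from x = -0.003 to 0.105, 22 wide, 10 thick. At the start 40 to 90 mm of the blade is inside the opening, the handle outside.
- rasp_tip (a point): Tip of the rasp's blade, 5 mm above its underside.
- rasp_end (a point): Free end of the rasp's handle, 10 mm above its underside.
- switch_box: Grey switch box fixed to the bench, 62 mm high; origin on the bench under the lever's vertical turning axis; box spans x -0.043 to 0.093, y -0.083 to 0.083 in this frame. Marks on its top, 79 mm from the axis: round dot (off) at +60 degrees from its x (counter-clockwise from above), one bar (slow) along +x, two bars (fast) at -60 degrees.
- lever (a joint): Angle (rad) of the switch lever, growing clockwise seen from above: 0 = off (points at the dot), 1.047 = slow (one bar), 2.094 = fast (two bars). It clicks into each position: past 0.52 it snaps on to slow by itself, past 1.57 on to fast. About 4 to 7 N near its tip turns it.
- lever_tip (a point): Outer end of the black lever, on its top face, 70 mm from the turning axis, 100 mm above the bench. The lever is a flat bar from the axis to here, 16 mm wide, from 74 to 100 mm above the bench (12 mm clear of the box), with a hub of radius 19 mm, 102 mm high, on the axis. This point's x axis points outwards along the lever.
- glue: White plastic glue bottle, standing, diameter 64 mm, 120 mm high, origin under its middle. Leave alone.
- tin: Steel tin with a paper label, standing, diameter 72 mm, 55 mm high, origin under its middle. Leave alone.
- heel: Wooden heel block with a rubber top, 75 x 60 x 47 mm, origin under its middle. Leave alone.
There are look-alikes about, which are no part of the job. Of the things like the switch_box, leave any that is brown or pink; of the rest the larger one is meant.

How it is judged:
By the outcome, as a careful person would: the job done as asked, in the order asked, and still so for the second after the job is handed in, with the robot touching nothing.
It also fails if it takes over 61 s, if anything falls off the work surface, if the arm or the gripper's body presses on something with over 40 N, if the wrist force passes 120 N, or if a joint passes its speed limit or range.

## Working session

There is one attempt and no reset: what is moved stays moved. The work goes in short steps, Python scripts to look and compute and a tool call to move; the robot and the scene stay as the last step left them, time stands still between calls to the robot, and variables do not carry over. Pictures are saved under pics/ and viewed, at most 10 in all, crops included, and the job is handed in when it is done.

Besides the shell and the picture viewer there is one more tool, called after "Request:" as name(argument=value, ...), one argument or row to a line, values as JSON. jog_arm: Moves the arm, as the interface text tells. Its arguments: {"type":"object","properties":{"rows":{"type":"array"},"hand":{"type":"number"},"squeeze":{"type":"number"}},"required":["rows"]}

```bash
ls; mkdir -p pics; python3 - <<'E'
from plant import robot, imaging
import cv2
s=robot.read_state();print(s)
for n in ("scene","top"):
    c=imaging.read_camera(n);cv2.imwrite(f"pics/{n}0.png",c["frame"][:,:,::-1])
    print(n,{k:v for k,v in c.items() if k!="frame"})
E
```

```text
pics
{'t': 0.0, 'q': array([-1.33140719e+00,  1.31170897e-01,  1.48928299e+00, -3.01161890e-05,
        1.52300067e+00, -8.54422933e-02]), 'dq': array([ 0.00097306,  0.00108391, -0.0028627 , -0.00145894,  0.00071712,
        0.00163384]), 'joint_torque': array([-1.87318906e-04, -5.59835386e+01, -4.91760814e+01,  7.67619233e-02,
        3.55629169e-02, -1.94712729e-04]), 'tool_pos': array([ 0.19133856, -0.56806524,  0.21757961]), 'orientation': array([-3.09841778e+00, -5.07706164e-01,  2.71849461e-04]), 'force': array([ 0.06120878, -0.35147094,  0.16209886]), 'wrist_torque': array([ 0.01890276, -0.02444648, -0.03139711]), 'gripper_force': 0.0, 'opening': 0.0928216338460868}
scene {'vertical_fov': 44.63403999350926, 'cx': 279.11155042636653, 'cy': 202.74594170179066, 'k1': -0.11006559522769199, 'R': array([[-0.17416932,  0.98462177, -0.01360249],
       [ 0.60776942,  0.09661894, -0.78821388],
       [-0.77477828, -0.14554985, -0.61525105]]), 't': array([ 0.24720788, -0.2608674 ,  2.06949446])}
top {'vertical_fov': 48.952320350165834, 'cx': 276.27403970703796, 'cy': 193.3590347887407, 'k1': 0.026966775172917786, 'R': array([[-0.0170857 , -0.99976168, -0.01358926],
       [-0.98268588,  0.0192986 , -0.18427162],
       [ 0.18448996,  0.01020557, -0.98278141]]), 't': array([-0.13700112,  0.59323471,  1.46846846])}
```

View pics/scene0.png

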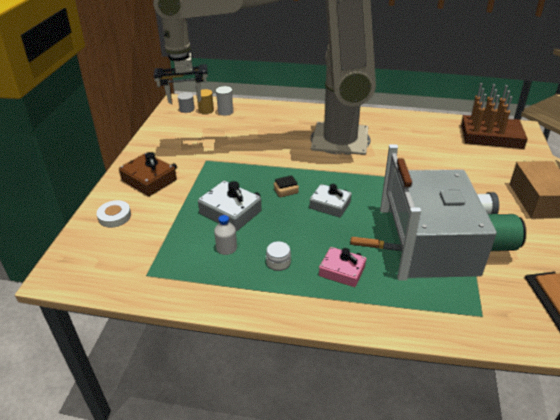

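View pics/top0.png

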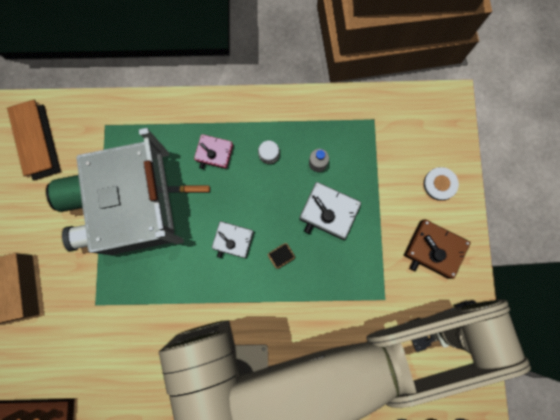

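The scene shows the hood on the right in the scene view (top px ~125,195). The rasp handle is at top px (170–210,189). The larger grey switch box is at top px (330,210) and a smaller grey decoy at (233,240). The glue is at (319,160), the tin at (268,152) and the heel block at (281,256). I'll zoom in on the top view.

```bash
cat > h.py <<'E'
import numpy as np, cv2
from plant import robot, imaging
from scipy.spatial.transform import Rotation as Ro
def K(c):
    f=c["frame"].shape[0]/2/np.tan(np.radians(c["vertical_fov"]/2))
    return np.array([[f,0,c["cx"]],[0,f,c["cy"]],[0,0,1]]),np.array([c["k1"],0,0,0.])
def proj(c,X):
    k,d=K(c);return cv2.projectPoints(np.atleast_2d(np.float64(X)),cv2.Rodrigues(c["R"])[0],c["t"],k,d)[0][:,0]
def unproj(c,uv,z):
    k,d=K(c);p=cv2.undistortPoints(np.float64(uv).reshape(-1,1,2),k,d)[:,0]
    r=np.c_[p,np.ones(len(p))]@c["R"];o=-c["R"].T@c["t"]
    z=np.broadcast_to(z,len(p));return o+r*((z-o[2])/r[:,2])[:,None]
def rel(x,yaw=None,tilt=None):
    """shares of the jog to bring TCP to x, tool down with y-axis (closing line) at world angle yaw"""
    s=robot.read_state();R=Ro.from_rotvec(s["orientation"])
    d=R.inv().apply(np.array(x)-s["tool_pos"])/.2
    out=[d.round(3)]
    if yaw is not None:
        for a in (yaw,yaw+np.pi):
            y=np.array([np.cos(a),np.sin(a),0]);z=np.array([0,0,-1.]);T=Ro.from_matrix(np.c_[np.cross(y,z),y,z])
            out.append(((R.inv()*T).as_rotvec()/(np.pi/2)).round(3))
    return out
E
python3 - <<'E'
from h import *
c=cv2.imread("pics/top0.png")
a=cv2.resize(c[115:275,75:235],None,fx=3.7,fy=3.7,interpolation=cv2.INTER_CUBIC)
cv2.imwrite("pics/cropA.png",a)
b=cv2.resize(c[170:270,200:370],None,fx=4.7,fy=4.7,interpolation=cv2.INTER_CUBIC)
cv2.imwrite("pics/cropB.png",b)
E
```

```text
(no output)
```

View pics/cropA.png

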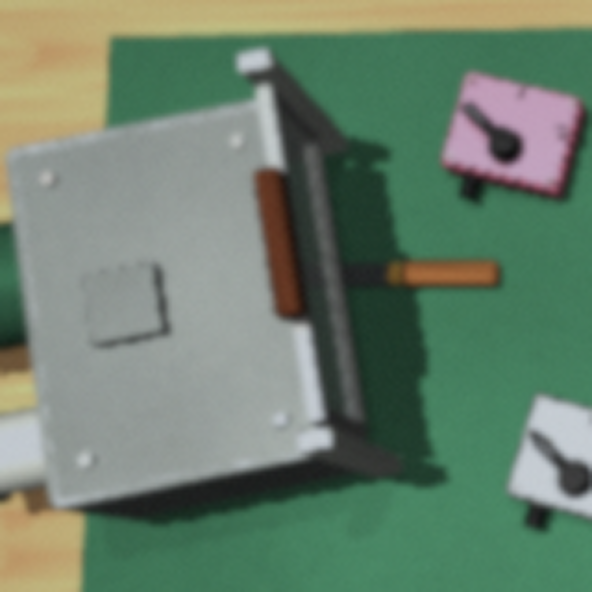

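View pics/cropB.png

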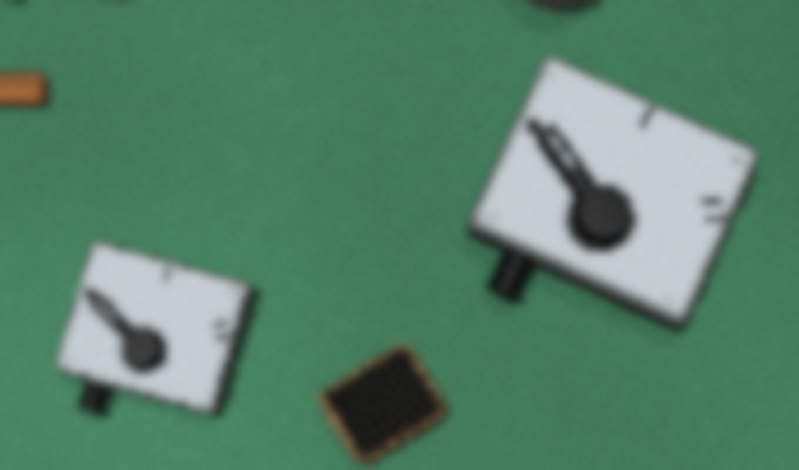

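```bash
python3 - <<'E'
from h import *
from scipy.optimize import least_squares
c=imaging.read_camera("top")
A=lambda p:(np.array(p)+.5)/3.7-.5+[75,115]
B=lambda p:(np.array(p)+.5)/4.7-.5+[200,170]
def W(P,X):
    x,y,a=P[:3];X=np.array(X,float);Rm=np.array([[np.cos(a),-np.sin(a)],[np.sin(a),np.cos(a)]])
    return np.c_[X[:,:2]@Rm.T+[x,y],X[:,2]]
# hood
ho=[[.11,.15,.165],[.11,-.15,.165],[-.115,-.15,.255],[-.115,.15,.255]]
hu=A([[12,152],[55,503],[318,437],[255,60]]);
hu=A([[12,152],[55,503],[318,437],[255,60]])
# image left = +y world.. hood -x faces image right => world -y : yaw ~ +90deg ; hood +y -> world -x (image down)
ho=[[.11,-.15,.165],[.11,.15,.165],[-.115,.15,.255],[-.115,-.15,.255]]
bar=A([[257,172],[282,171],[300,316],[276,318]]).mean(0)
f=lambda P:np.r_[(proj(c,W(P,ho))-hu).ravel(),(proj(c,W(P,[[P[4],0,.189+P[3]]]))-bar).ravel(),(P[4]+.115)*1000]
r=least_squares(f,[.6,.3,1.57,.1,-.115]);print("hood",r.x.round(4),r.fun.round(2))
print("grip",W(r.x,[[-.115,0,.189+r.x[3]]]))
bo=[[.093,.083,.062],[.093,-.083,.062],[-.043,-.083,.062],[-.043,.083,.062],[0,0,.102],[.079,0,.062]]
bu=B([[550,60],[757,155],[683,327],[472,228],[600,215],[647,118]])
rb=least_squares(lambda P:(proj(c,W(P,bo))-bu).ravel(),[.6,-.3,0]);print("box",rb.x.round(4),rb.fun.round(2))
for a in(60,0,-60):print(a,W(rb.x,[[.07*np.cos(np.radians(a)),.07*np.sin(np.radians(a)),.1]]))
print("levertip meas",unproj(c,B([[537,125]]),.1))
print("rasp",unproj(c,A([[498,274],[404,274],[388,274]]),[.012,.018,.015]))
print("glue/tin/heel",unproj(c,[[319,156],[268,150],[281,256]],[.12,.055,.047]))
print("small box",unproj(c,B([[95,243],[253,288],[217,412],[60,368]]),.05), "pink",unproj(c,A([[470,73],[582,97],[565,195],[445,165]]),.05))
E
```

```text
hood [ 0.5748  0.325   1.7564  0.0698 -0.115 ] [ 1.43 -0.36  2.27 -0.16 -2.27 -0.73 -1.14  1.26 -0.09  0.12 -0.04]
grip [[0.59605317 0.21201727 0.25883427]]
box [ 0.5076 -0.3117 -0.459 ] [-0.96 -1.3   1.44 -0.35  0.35  0.83 -1.7   0.02  1.06  0.02 -0.24  0.69]
60 [[ 0.56587601 -0.2728188   0.1       ]]
0 [[ 0.57039233 -0.34267295  0.1       ]]
-60 [[ 0.51215502 -0.38151128  0.1       ]]
levertip meas [[ 0.57043465 -0.26814368  0.1       ]]
rasp [[0.61920082 0.08057158 0.012     ]
 [0.61969163 0.16586223 0.018     ]
 [0.62058766 0.18121397 0.015     ]]
glue/tin/heel [[ 0.6971506  -0.28728109  0.12      ]
 [ 0.73913621 -0.1226211   0.055     ]
 [ 0.38570334 -0.15954322  0.047     ]]
small box [[ 0.50187758  0.03873669  0.05      ]
 [ 0.46836566 -0.07121043  0.05      ]
 [ 0.38354635 -0.04582774  0.05      ]
 [ 0.41561635  0.06236591  0.05      ]] pink [[ 0.80013363  0.10198713  0.05      ]
 [ 0.77514787 -0.00084233  0.05      ]
 [ 0.68327712  0.0145362   0.05      ]
 [ 0.7134868   0.12367865  0.05      ]]
```

Everything is localised: the rasp handle is at x≈0.62, y 0.08–0.17, and the guard is raised about 70 mm. Moving to the rasp.

Request:
jog_arm(
  rows=[
    [[0.98, -0.57, -0.2], [0, 0, -0.4]],
    [[0.98, -0.57, -0.2], [0, 0, -0.4]],
    [[0.98, -0.57, -0.2], [0, 0, -0.4]],
    [[0.98, -0.57, -0.2], [0, 0, -0.4]],
    [[0.98, -0.57, -0.2], [0, 0, -0.4]],
  ],
  hand=0,
  squeeze=30,
)

```text
t: 0.65
tool_pos: [0.3427, -0.3956, 0.2593]
orientation: [2.786, 1.451, 0.001]
force: [-0.4, -1.3, 0.6]
opening: 0.0574
gripper_force: 0.0
```

Request:
jog_arm(
  rows=[
    [[0.98, -0.08, 0], [0, 0, -0.39]],
    [[0.98, -0.08, 0], [0, 0, -0.39]],
    [[0.98, -0.08, 0], [0, 0, -0.39]],
    [[0.98, -0.08, 0], [0, 0, -0.39]],
    [[0.98, -0.08, 0], [0, 0, -0.39]],
  ],
)

```text
t: 1.15
tool_pos: [0.4435, -0.2242, 0.2585]
orientation: [-2.214, -2.227, -0.003]
force: [-0.5, -0.3, 0.4]
opening: 0.0467
gripper_force: 0.0
```

```bash
python3 -c "
from h import *
print(robot.read_state()['tool_pos'],rel([.62,.115,.2],0))"
```

```text
[ 0.44347067 -0.22423916  0.25849322] [array([1.69 , 0.892, 0.296]), array([ 0.   , -0.001,  0.004]), array([ 2.000e-03,  1.000e-03, -1.996e+00])]
```

Request:
jog_arm(
  rows=[
    [[0.85, 0.45, 0.15], [0, 0, 0]],
    [[0.85, 0.45, 0.15], [0, 0, 0]],
    [[0.85, 0.45, 0.15], [0, 0, 0]],
    [[0.85, 0.45, 0.15], [0, 0, 0]],
    [[0.85, 0.45, 0.15], [0, 0, 0]],
  ],
)

```text
t: 1.65
tool_pos: [0.5329, -0.0554, 0.2269]
orientation: [-2.221, -2.218, 0.0]
force: [0.4, -1.1, 0.7]
opening: 0.0469
gripper_force: 0.0
```

Request:
jog_arm(
  rows=[
    [[0.84, 0.44, 0.15], [0, 0, 0]],
    [[0.84, 0.44, 0.15], [0, 0, 0]],
    [[0.84, 0.44, 0.15], [0, 0, 0]],
    [[0.84, 0.44, 0.15], [0, 0, 0]],
    [[0.84, 0.44, 0.15], [0, 0, 0]],
  ],
)

```text
t: 2.15
tool_pos: [0.6213, 0.1111, 0.1961]
orientation: [-2.223, -2.217, 0.003]
force: [-0.9, -1.0, 0.5]
opening: 0.0465
gripper_force: 0.0
```

```bash
python3 -c "
from h import *
c=imaging.read_camera('wrist');cv2.imwrite('pics/w1.png',c['frame'][:,:,::-1])
s=robot.read_state();print(s['t'],s['tool_pos'],s['opening'])
print(proj(c,[[.62,.08,.02],[.62,.166,.02],[.62,.115,.02],[.6,.08,0],[.64,.08,0]]))"
```

```text
2.2 [0.62090747 0.1089158  0.19684227] 0.04643116797284697
[[280.7516498  215.03911585]
 [280.34663054 137.41716757]
 [280.59187152 184.52970901]
 [264.07187056 210.44911023]
 [297.63304035 210.3350742 ]]
```

View pics/w1.png

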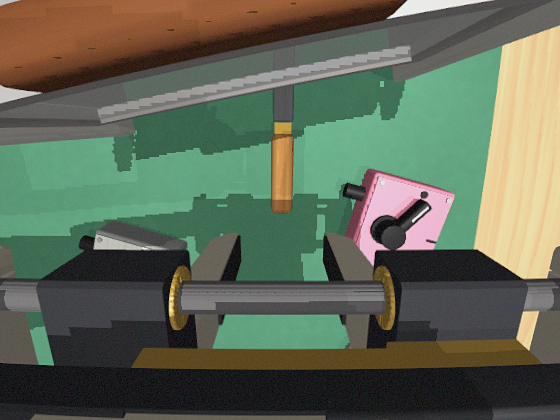

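The wrist view shows the handle centred at column 283, rows 128–211, so x≈0.622 and y≈0.084–0.172, which agrees with the top view. Descending and gripping.

Request:
jog_arm(
  rows=[
    [[0.07, 0.005, 0.25], [0, 0, 0]],
    [[0.07, 0.005, 0.5], [0, 0, 0]],
    [[0.07, 0.005, 0.75], [0, 0, 0]],
    [[0.07, 0.005, 0.9], [0, 0, 0]],
    [[0.07, 0.005, 0.96], [0, 0, 0]],
  ],
)

```text
t: 2.7
tool_pos: [0.6187, 0.1195, 0.0023]
orientation: [-2.227, -2.211, 0.009]
force: [-1.2, -0.3, -0.1]
opening: 0.0465
gripper_force: 0.0
```

Request:
jog_arm(
  rows=[
    [[0, 0, 0], [0, 0, 0]],
    [[0, 0, 0], [0, 0, 0]],
    [[0, 0, 0], [0, 0, 0]],
    [[0, 0, 0], [0, 0, 0]],
    [[0, 0, 0], [0, 0, 0]],
  ],
  hand=1,
)

```text
t: 3.2
tool_pos: [0.6242, 0.122, 0.0097]
orientation: [2.225, 2.214, 0.005]
force: [-1.4, -3.1, 8.2]
opening: 0.0236
gripper_force: 30.0
```

Gripped at 23.6 mm opening. Drawing it out, lifted slightly.

Request:
jog_arm(
  rows=[
    [[-0.05, 0, -0.01], [0, 0, 0]],
    [[-0.2, 0, -0.01], [0, 0, 0]],
    [[-0.36, 0, -0.01], [0, 0, 0]],
    [[-0.52, 0, -0.01], [0, 0, 0]],
    [[-0.66, 0, -0.01], [0, 0, 0]],
  ],
)

```text
t: 3.7
tool_pos: [0.622, -0.0115, 0.0097]
orientation: [2.226, 2.215, 0.002]
force: [0.4, 1.4, 0.7]
opening: 0.0233
gripper_force: 30.0
```

Request:
jog_arm(
  rows=[
    [[-0.08, 0, 0.0], [0, 0, 0]],
    [[-0.08, 0, 0.0], [0, 0, 0]],
    [[-0.08, 0, 0.01], [0, 0, 0]],
    [[-0.08, 0, 0.01], [0, 0, 0]],
    [[-0.08, 0, 0.01], [0, 0, 0]],
  ],
)

```text
t: 4.2
tool_pos: [0.6228, -0.0277, 0.0096]
orientation: [2.223, 2.213, -0.002]
force: [-6.7, -12.8, 16.3]
opening: 0.0235
gripper_force: 30.0
```

```bash
python3 -c "
from h import *
c=imaging.read_camera('top');cv2.imwrite('pics/t1.png',cv2.resize(c['frame'][110:280,75:305,::-1],None,fx=3.4,fy=3.4,interpolation=cv2.INTER_CUBIC))
s=robot.read_state();print(s['t'],s['tool_pos'],s['force'],s['opening'])"
```

```text
4.25 [ 0.62289272 -0.02772308  0.00961388] [ -6.57792101 -12.50710552  16.22372106] 0.023875561269752762
```

View pics/t1.png

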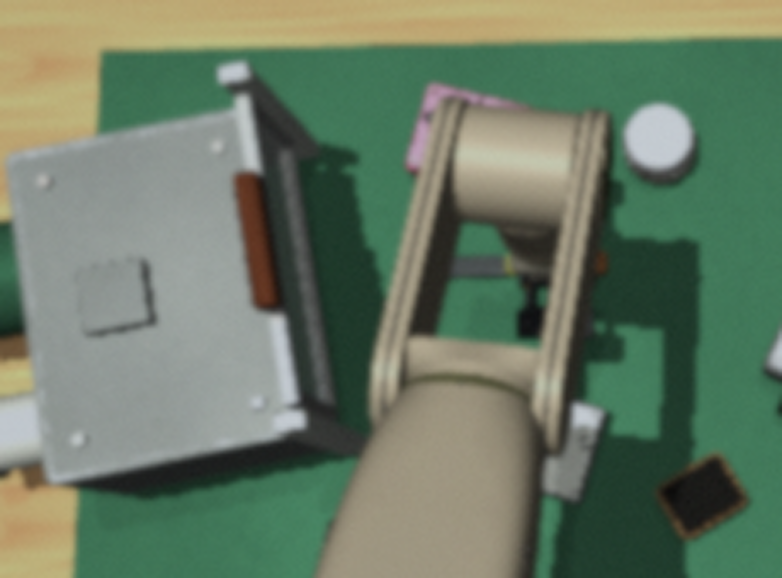

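The top view shows the rasp drawn out: the tip is hidden by the arm link, the handle end is at crop px (605,265), and the guard front line is at about x=300–330. The guard is clear. Releasing and rising.

Request:
jog_arm(
  rows=[
    [[0, 0, -0.01], [0, 0, 0]],
    [[0, 0, -0.01], [0, 0, 0]],
    [[0, 0, -0.01], [0, 0, 0]],
    [[0, 0, -0.01], [0, 0, 0]],
    [[0, 0, -0.01], [0, 0, 0]],
  ],
  hand=0,
)

```text
t: 4.75
tool_pos: [0.6211, -0.0254, 0.0082]
orientation: [-2.226, -2.216, 0.001]
force: [0.6, -0.6, 0.4]
opening: 0.046
gripper_force: 0.0
```

Request:
jog_arm(
  rows=[
    [[0, 0, -0.2], [0, 0, 0]],
    [[0, 0, -0.4], [0, 0, 0]],
    [[0, 0, -0.65], [0, 0, 0]],
    [[0, 0, -0.9], [0, 0, 0]],
    [[0, 0, -1], [0, 0, 0]],
  ],
)

```text
t: 5.25
tool_pos: [0.6238, -0.026, 0.2153]
orientation: [2.222, 2.211, 0.008]
force: [-0.2, 0.7, -0.5]
opening: 0.0467
gripper_force: 0.0
```

```bash
python3 -c "
from h import *
c=imaging.read_camera('wrist');cv2.imwrite('pics/w2.png',c['frame'][:,:,::-1])
s=robot.read_state();print(s['t'],s['tool_pos'],s['force'],s['opening'])
b=imaging.read_camera('scene');cv2.imwrite('pics/s2.png',b['frame'][:,:,::-1])
"
```

```text
5.3 [ 0.624607   -0.02611658  0.21723445] [ 0.40762426 -0.61744977  2.04722843] 0.046375928107393743
```

View pics/w2.png

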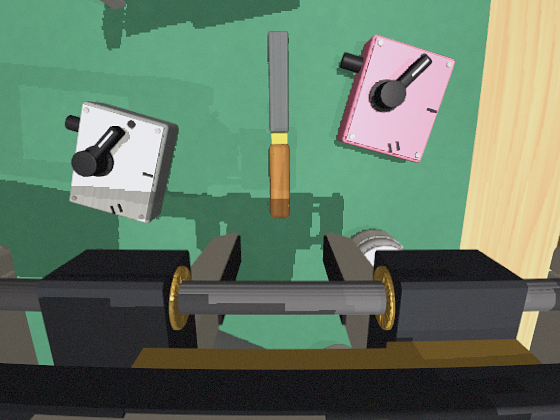

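The wrist view shows the rasp lying free and straight, tip at (278,31) and handle end at (280,216). Next I'll look at the bar from close by.

Request:
jog_arm(
  rows=[
    [[0.1, -0.14, -0.2], [0, 0, -0.118]],
    [[0.3, -0.14, -0.4], [0, 0, -0.118]],
    [[0.5, -0.14, -0.6], [0, 0, -0.118]],
    [[0.7, -0.14, -0.65], [0, 0, -0.118]],
    [[0.75, -0.14, -0.65], [0, 0, -0.118]],
  ],
  hand=1,
)

```text
t: 5.85
tool_pos: [0.5945, 0.1282, 0.3409]
orientation: [2.008, 2.414, 0.006]
force: [-0.5, -0.2, 0.6]
opening: 0.0111
gripper_force: 0.0
```

Request:
jog_arm(
  rows=[
    [[0, 0, 0], [0, 0, 0]],
    [[0, 0, 0], [0, 0, 0]],
  ],
)

```text
t: 6.05
tool_pos: [0.5936, 0.1236, 0.3361]
orientation: [-2.011, -2.411, 0.005]
force: [-0.9, 0.1, -0.2]
opening: 0.0009
gripper_force: 0.0
```

```bash
python3 -c "
from h import *
c=imaging.read_camera('wrist');cv2.imwrite('pics/w3.png',c['frame'][:,:,::-1])
s=robot.read_state();print(s['t'],s['tool_pos'],s['opening'])
a=1.7564;xh=np.array([np.cos(a),np.sin(a),0]);yh=np.array([-xh[1],xh[0],0]);g=np.array([.596,.212,.259])
print(proj(c,[g+i*.011*xh+j*.06*yh for i in(-1,1) for j in (-1,0,1)]).round(1))"
```

```text
6.1 [0.5936022  0.12307041 0.33616815] 0.0004256754458557537
[[386.2 113.8]
 [306.  113.9]
 [225.5 114.6]
 [388.1  82.8]
 [306.3  82.8]
 [224.2  83.6]]
```

View pics/w3.png

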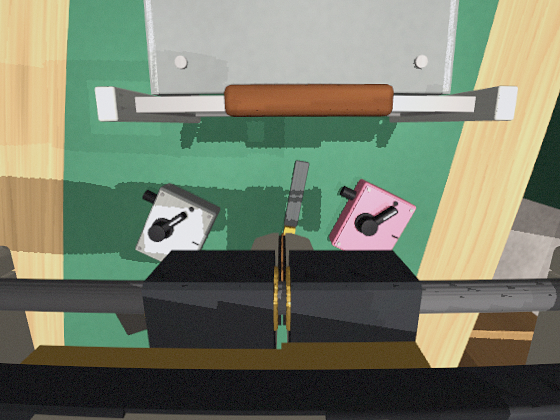

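```bash
python3 -c "
from h import *
c=imaging.read_camera('wrist')
for z in(.255,.265,.275,.285): 
  p=unproj(c,[[224,100],[394,100],[309,84],[309,116]],z);print(z,p[:2].mean(0).round(4),np.linalg.norm(p[0]-p[1]).round(4),np.linalg.norm(p[2]-p[3]).round(4),p[2:].mean(0).round(4))
print(rel([.596,.212,.30],np.radians(10.6)))"
```

```text
0.255 [0.5988 0.2114 0.255 ] 0.128 0.0231 [0.5987 0.211  0.255 ]
0.265 [0.5981 0.2105 0.265 ] 0.1228 0.0221 [0.598  0.2101 0.265 ]
0.275 [0.5974 0.2096 0.275 ] 0.1176 0.0212 [0.5974 0.2092 0.275 ]
0.285 [0.5968 0.2087 0.285 ] 0.1124 0.0203 [0.5967 0.2084 0.285 ]
[array([0.437, 0.091, 0.182]), array([-0.002,  0.   , -0.004]), array([0.   , 0.003, 1.996])]
```

The bar spans columns 224–394, rows 84–117, so its centre is about (0.597, 0.210) with its top near z≈0.27. Closed fingers go over it, then press down.

Request:
jog_arm(
  rows=[
    [[0.2, 0.09, 0], [0, 0, 0]],
    [[0.42, 0.09, 0.05], [0, 0, 0]],
    [[0.42, 0.09, 0.18], [0, 0, 0]],
    [[0.42, 0.09, 0.22], [0, 0, 0]],
    [[0.42, 0.09, 0.25], [0, 0, 0]],
  ],
)

```text
t: 6.65
tool_pos: [0.5963, 0.2084, 0.2867]
orientation: [-2.013, -2.41, 0.005]
force: [-0.1, -0.2, -0.2]
opening: 0.0004
gripper_force: 0.0
```

Request:
jog_arm(
  rows=[
    [[0, 0, 0.04], [0, 0, 0]],
    [[0, 0, 0.08], [0, 0, 0]],
    [[0, 0, 0.12], [0, 0, 0]],
    [[0, 0, 0.16], [0, 0, 0]],
    [[0, 0, 0.2], [0, 0, 0]],
  ],
)

```text
t: 7.15
tool_pos: [0.5974, 0.2095, 0.2489]
orientation: [2.012, 2.411, 0.001]
force: [1.1, -2.6, 4.4]
opening: 0.0004
gripper_force: 2.0
```

```bash
python3 -c "
from h import *
s=robot.read_state();print(s['tool_pos'],s['force'],rel([.597,.21,.19]))"
```

```text
[0.59741058 0.20952279 0.24886624] [ 1.0708601  -2.64127109  4.43067422] [array([ 0.003, -0.002,  0.294])]
```

Request:
jog_arm(
  rows=[
    [[0, 0, 0.05], [0, 0, 0]],
    [[0, 0, 0.1], [0, 0, 0]],
    [[0, 0, 0.15], [0, 0, 0]],
    [[0, 0, 0.2], [0, 0, 0]],
    [[0, 0, 0.25], [0, 0, 0]],
  ],
)

```text
t: 7.65
tool_pos: [0.597, 0.2103, 0.1979]
orientation: [2.012, 2.412, 0.001]
force: [3.0, -2.0, 3.1]
opening: 0.0002
gripper_force: 2.1
```

Request:
jog_arm(
  rows=[
    [[0, 0, 0.02], [0, 0, 0]],
    [[0, 0, 0.04], [0, 0, 0]],
    [[0, 0, 0.04], [0, 0, 0]],
  ],
)

```text
t: 7.95
tool_pos: [0.5959, 0.2104, 0.1896]
orientation: [-2.011, -2.411, 0.002]
force: [0.1, -0.3, -0.6]
opening: 0.0005
gripper_force: 0.0
```

Request:
jog_arm(
  rows=[
    [[0, 0, 0.01], [0, 0, 0]],
    [[0, 0, 0.02], [0, 0, 0]],
    [[0, 0, 0.02], [0, 0, 0]],
  ],
)

```text
t: 8.25
tool_pos: [0.5962, 0.2105, 0.1892]
orientation: [-2.012, -2.413, -0.0]
force: [-9.3, -1.8, 17.6]
opening: 0.0004
gripper_force: 8.2
```

It hit a hard stop at z=0.189 with 17 N, so the guard is shut. Moving to the lever's counter-clockwise side.

Request:
jog_arm(
  rows=[
    [[0, 0, -0.2], [0, 0, 0]],
    [[0, 0, -0.4], [0, 0, 0]],
    [[-0.25, -0.08, -0.4], [0, 0, 0]],
    [[-0.5, -0.16, -0.4], [0, 0, 0]],
    [[-0.75, -0.25, -0.4], [0, 0, 0]],
  ],
)

```text
t: 8.75
tool_pos: [0.5752, 0.0608, 0.2667]
orientation: [-2.01, -2.414, -0.0]
force: [-0.5, -0.2, -0.2]
opening: 0.0004
gripper_force: 0.0
```

Request:
jog_arm(
  rows=[
    [[-0.25, -0.1, 0], [0, 0, 0]],
    [[-0.5, -0.2, 0], [0, 0, 0]],
    [[-0.75, -0.25, 0], [0, 0, 0]],
    [[-0.9, -0.3, 0], [0, 0, 0]],
    [[-0.9, -0.3, 0], [0, 0, 0]],
  ],
)

```text
t: 9.25
tool_pos: [0.5478, -0.1306, 0.2662]
orientation: [-2.018, -2.407, 0.002]
force: [-0.0, 0.8, 0.3]
opening: 0.0004
gripper_force: 0.0
```

```bash
python3 - <<'E'
from h import *
s=robot.read_state();print(s['t'],s['tool_pos'],rel([.531,-.257,.2]),rel([.531,-.257,.085]))
c=imaging.read_camera('wrist');d=imaging.read_camera('scene')
cv2.imwrite('pics/w4.png',np.vstack([c['frame'][:,:,::-1][:300],cv2.resize(d['frame'][130:280,180:460,::-1],(560,300))]))
print(proj(c,[[.5076,-.3117,.102],[.5659,-.2728,.1],[.5704,-.3427,.1]]))
E
```

```text
9.25 [ 0.54781972 -0.13062605  0.2662153 ] [array([-0.607, -0.192,  0.332])] [array([-0.607, -0.192,  0.907])]
[[223.07637413 328.52689438]
 [275.85754461 307.32510366]
 [270.04908346 356.08581231]]
```

View pics/w4.png

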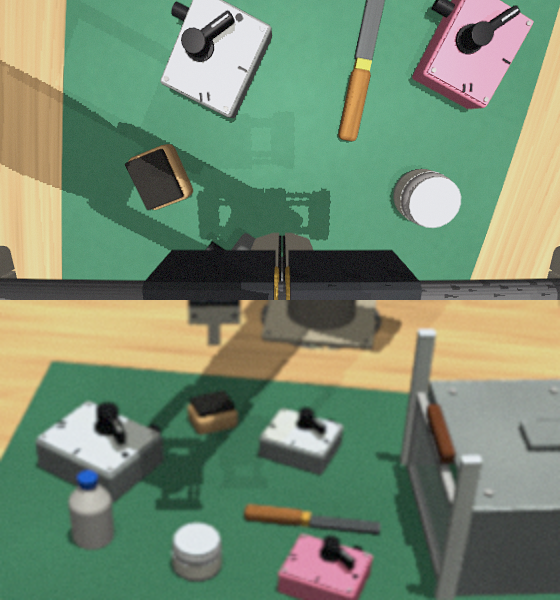

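The guard bar is down and the rasp lies clear in both views. Going down beside the lever.

Request:
jog_arm(
  rows=[
    [[-0.2, -0.05, 0.1], [0, 0, 0]],
    [[-0.4, -0.12, 0.2], [0, 0, 0]],
    [[-0.58, -0.19, 0.33], [0, 0, 0]],
    [[-0.58, -0.19, 0.33], [0, 0, 0]],
    [[-0.58, -0.19, 0.45], [0, 0, 0]],
  ],
)

```text
t: 9.85
tool_pos: [0.5342, -0.2472, 0.1788]
orientation: [2.01, 2.409, 0.002]
force: [0.7, 0.9, 0.7]
opening: 0.0007
gripper_force: 0.0
```

Request:
jog_arm(
  rows=[
    [[0, 0, 0.15], [0, 0, 0]],
    [[0, 0, 0.3], [0, 0, 0]],
    [[0, 0, 0.43], [0, 0, 0]],
    [[0, 0, 0.43], [0, 0, 0]],
  ],
)

```text
t: 10.25
tool_pos: [0.5304, -0.2435, 0.0864]
orientation: [-2.005, -2.409, 0.001]
force: [-0.9, 1.1, 0.3]
opening: 0.0005
gripper_force: 0.0
```

```bash
python3 - <<'E'
from h import *
s=robot.read_state();print(s['t'],s['tool_pos'],s['force'],rel([.556,-.291,.085]),rel([.559,-.296,.085]))
E
```

```text
10.25 [ 0.53038086 -0.24351899  0.08637355] [-0.86714714  1.09856956  0.30158135] [array([-0.257,  0.083,  0.005])] [array([-0.284,  0.093,  0.005])]
```

Push clockwise slowly, about 6–8 mm per row.

Request:
jog_arm(
  rows=[
    [[-0.04, 0.015, 0], [0, 0, 0]],
    [[-0.08, 0.03, 0], [0, 0, 0]],
    [[-0.11, 0.04, 0], [0, 0, 0]],
    [[-0.14, 0.05, 0], [0, 0, 0]],
    [[-0.17, 0.06, 0], [0, 0, 0]],
  ],
)

```text
t: 10.75
tool_pos: [0.5528, -0.2773, 0.0928]
orientation: [2.011, 2.412, 0.006]
force: [2.4, 9.3, 3.1]
opening: 0.0006
gripper_force: 4.1
```

Request:
jog_arm(
  rows=[
    [[-0.025, 0.007, 0], [0, 0, 0]],
    [[-0.05, 0.014, 0], [0, 0, 0]],
    [[-0.07, 0.02, 0], [0, 0, 0]],
    [[-0.09, 0.026, 0], [0, 0, 0]],
    [[-0.11, 0.032, 0], [0, 0, 0]],
  ],
)

```text
t: 11.25
tool_pos: [0.5612, -0.3001, 0.0914]
orientation: [2.012, 2.411, -0.0]
force: [1.3, -0.1, -0.2]
opening: 0.0004
gripper_force: 0.0
```

```bash
python3 - <<'E'
from h import *
s=robot.read_state();print(s['t'],s['tool_pos'],s['force'])
d=imaging.read_camera('scene');c=imaging.read_camera('top')
cv2.imwrite('pics/l1.png',np.vstack([cv2.resize(d['frame'][160:240,180:300,::-1],(450,300),interpolation=cv2.INTER_CUBIC),cv2.resize(c['frame'][170:250,280:400,::-1],(450,300),interpolation=cv2.INTER_CUBIC)]))
f=lambda a:[.5076+.07*np.cos(a),-.3117+.07*np.sin(a),.1]
for cc,o in((d,(180,160)),(c,(280,170))): print(((proj(cc,[[.5076,-.3117,.102]]+[f(np.radians(33.7-t)) for t in(0,30,60,120)])-o)*3.75).round())
E
```

```text
11.25 [ 0.56124464 -0.30008605  0.09143092] [ 1.32382597 -0.11185211 -0.16722889]
[[199.  88.]
 [227. 134.]
 [184. 138.]
 [145. 129.]
 [120.  85.]]
[[181. 170.]
 [133. 103.]
 [173.  89.]
 [215.  97.]
 [264. 164.]]
```

View pics/l1.png

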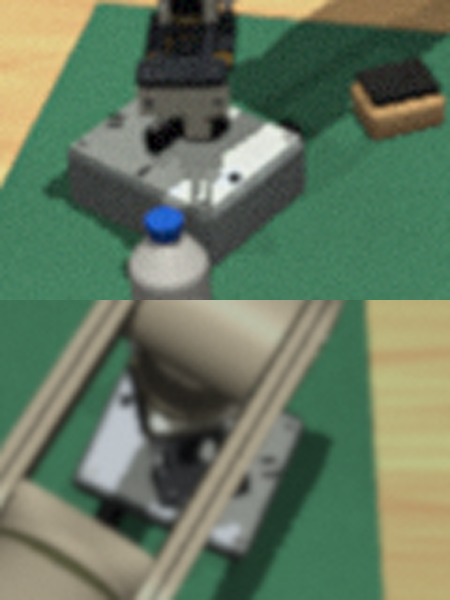

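In the scene view the lever tip is at crop px (150,137). The slow prediction is (145,129), so it has snapped to slow and the contact force is gone. Retreating and checking.

Request:
jog_arm(
  rows=[
    [[0.12, -0.03, 0], [0, 0, 0]],
    [[0.2, -0.06, -0.1], [0, 0, 0]],
    [[0.2, -0.06, -0.3], [0, 0, 0]],
    [[0.2, -0.06, -0.6], [0, 0, 0]],
    [[0.2, -0.06, -0.9], [0, 0, 0]],
  ],
)

```text
t: 11.85
tool_pos: [0.541, -0.2614, 0.2519]
orientation: [-2.012, -2.412, 0.001]
force: [0.9, -0.9, -0.0]
opening: 0.0005
gripper_force: 0.0
```

Request:
jog_arm(
  rows=[
    [[-0.2, -0.25, 0], [0, 0, 0]],
    [[-0.2, -0.5, 0], [0, 0, 0]],
    [[-0.2, -0.75, 0], [0, 0, 0]],
    [[-0.2, -0.8, 0], [0, 0, 0]],
    [[-0.2, -0.8, 0], [0, 0, 0]],
  ],
)

```text
t: 12.35
tool_pos: [0.3891, -0.3308, 0.2511]
orientation: [2.016, 2.409, -0.001]
force: [0.3, -0.2, -0.8]
opening: 0.0005
gripper_force: 0.0
```

```bash
python3 - <<'E'
from h import *
s=robot.read_state();print(s['t'],s['tool_pos'],s['force'])
d=imaging.read_camera('scene')
cv2.imwrite('pics/f.png',cv2.resize(d['frame'][140:300,170:510,::-1],(796,374),interpolation=cv2.INTER_CUBIC))
E
```

```text
12.35 [ 0.38906063 -0.33081871  0.25109543] [ 0.32898019 -0.1611288  -0.7800733 ]
```

View pics/f.png

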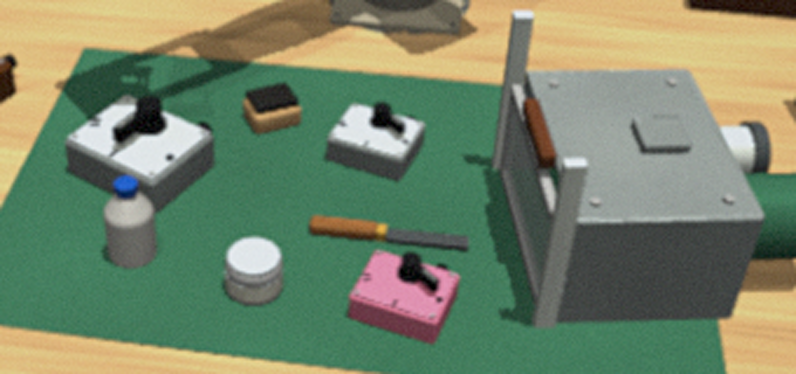

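The final view shows the lever at slow: its tip at (118,135) is beside the single bar, with the dot free at (170,157). The guard is down, the rasp is clear, and the glue, tin and heel stand as before.

```bash
python3 -c "
from plant import robot
print(robot.close_job())"
```

```text
the job is handed in; nothing more can be done
None
```

The job is handed in at about 12 s: the rasp lies flat in front of the hood, clear of the guard; the guard was then pushed down to its hard stop; the lever was then turned one click to slow; and the glue bottle, tin and heel block were not touched.

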